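# Reset the microscope lamp's breaker behind its push-latch cover

### The job

The lamp of the microscope has tripped its breaker. On the lamp power unit (the larger of the two cream boxes), press the black push-latch cover near its front edge, away from the vent slots, so that it pops open, press the round reset button inside fully in, then push the cover down past its catch again so that it stays latched shut. Only press with the fingertips: do not take hold of the cover or pull it from beneath, and leave the loose things lying about where they are.

Things in the scene. Friction and masses are not known exactly. Their poses are not given: they have to be found in the camera images.
- lamp_unit: microscope lamp power unit, a cream box 200 x 240 x 90 mm (its x, y, z) fixed to the bench; origin at the centre of its underside. x points away from its front, y to its left. On its top the front left part is taken by the push-latch cover, the front right part by a round black knob (36 mm across, 23 mm high)
- cover_press (a point): point to press: on the cover's outer face, 12 mm short of the middle of its free edge, 68 mm from the hinge; moves with the cover. The cover is a black plate 105 mm wide, 6 mm thick; shut, its outer face lies level, 6 mm above the unit's top. A grey tongue (21 mm wide, 29 mm deep) hangs under its left front corner. x axis, when shut: from free edge to hinge
- cover_hinge (a point): point on the cover's hinge line (its rear edge), mid-width, level with the unit's top, 90 mm above the bench; fixed to the unit. The cover's plate begins 2 mm and its free edge lies 82 mm before it, towards the unit's front (-x)
- cover (a joint): cover angle, rad: 0 latched shut, 1.4 fully open. Push-push latch: pressed in about 6 mm at the free edge (-0.07 rad; hard stop at -0.09) and let go, a latched cover is freed and its spring swings it up within 3 s; an open one, pushed down as far and let go, stays latched at 0. Pressed less, it goes back. Takes 2 to 6 N at the free edge, moved slowly
- button_top (a point): centre of the top of the reset button: round, whitish, 16 mm across, in a steel collar on a small black block in the compartment under the cover (84 x 112 mm in the unit's x and y, 40 mm deep), 60 mm before the hinge line; hidden until the cover is open. Out, its top is 12 mm below the unit's top; it goes down 6 mm
- reset_button (a joint): travel of the reset button in m: 0 out (tripped), 0.006 fully in. It moves against friction of about 3 N and stays where it is left
- camera_unit: camera control unit, a cream box 170 x 180 x 72 mm with a fixed flat black panel and two small knobs; not part of the job; origin at the centre of its underside
- dust_cap: black round lens dust cap, 42 mm across, 16 mm high, lying on the right rear of the lamp unit's top; origin at the centre of its underside; loose, to be left alone
- eyepiece: dark metal eyepiece, 36 mm across, 53 mm high, standing on the camera unit; origin at the centre of its underside; loose, to be left alone
- oil_bottle: small amber bottle with a black cap, 28 mm across, 70 mm high, between the two units; origin at the centre of its underside; loose, to be left alone
- slide_box: wooden box for glass slides, 50 x 95 x 32 mm, at the left of the units; origin at the centre of its underside; loose, to be left alone
- dish: small clear closed dish, 36 mm across, 14 mm high, behind the bottle; origin at the centre of its underside; loose, to be left alone
- objective_can: aluminium screw can, 38 mm across, 55 mm high, at the right of the units; origin at the centre of its underside; loose, to be left alone
- screwdriver: small screwdriver with a wooden handle, 130 mm long, lying before the units on the robot's side; origin at the middle of its length, on the surface; loose, to be left alone

How it is judged:
By the outcome, as a careful person would: the job done as asked, in the order asked, and still so for the second after the job is handed in, with the robot touching nothing.
It also fails if it takes over 58 s, if anything falls off the work surface, if the arm or the gripper's body presses on something with over 40 N, if the wrist force passes 120 N, or if a joint passes its speed limit or range.

### The arm

A 7-joint arm with a two-finger parallel gripper is mounted at the origin on the work surface. World frame = base frame: x ahead of the robot, y to its left, z up, the work surface at z = 0. Lengths are in m, angles in rad, forces in N, time in s.
With the tool pointing down it reaches from about 0.4 to 0.85 m from the base axis. Payload 10.4 kg.
Tool frame: the origin (TCP) lies midway between the tips of the shut fingers; the grasp point (between the pads) lies 19 mm behind it; y points along the fingers, x is the direction in which the jaws open and shut, and the axes are right-handed (so a half turn about y gives the same grasp; the last joint's range is limited). The gripper opens to 87 mm and grips with 3 to 60 N. Pads are 19 mm wide; open, the fingers measure 117 mm over their backs; the gripper's body (75 mm by 190 mm) begins 51 mm behind the grasp point.
Start: joints at [-1.178, 0.332, -0.065, 1.46, 0.022, 1.35, -0.088], TCP at [0.252, 0.572, 0.223] pointing down, gripper open.
Joint ranges: [-2.6, 2.6], [-0.5, 2.12], [-1.47, 1.34], [0.16, 2.42], [-1.27, 4.41], [0.06, 2.06], [-2.6, 2.6]. Speed limits (rad/s): [2.22, 2.22, 2.79, 2.79, 3.14, 3.14, 3.14].

### API

Orientations are given as a unit quaternion [x, y, z, w].
In Python, from bench import r gives the robot as it stands. The module is installed in compiled form; this text tells all that it offers.
- The arm moves only by the tool arm_command, never from a script. Its argument "deltas" is one flat list of numbers, 6 for each row, row after row: the shift along the tool's x, y, z in m, then the turn, a rotation vector about the tool's x, y, z in degrees. In form: [tx, ty, tz, ax, ay, az, tx, ty, tz, ax, ay, az, ...]. A call has 1 to 8 rows; each row is the pose to reach, as a shift and turn from the pose commanded when the call began, along the tool's axes at that moment; what a row does not reach only later rows make up. A row lasts 1/8 s, in which the tool goes at most 62.5 mm and 10.7 degrees, less where a joint would pass 70% of its speed; a pose out of reach is approached as far as the arm can. A call with a gripper value outside its range is refused whole. "hand" is the opening, from 0 (shut) to 1 (fully open), set as the call begins (left out, the last holds). The fingers move at their own pace and stop on an object; "grip_force" is the grip in N (left out, the last holds). Time passes only in rows, so rows that repeat a pose let the fingers close. It gives the time, the measured TCP pose, the force and the opening at its end, in the units of the state.
- r.read_state(): the state, without advancing time (a new reading comes with each control period).
- r.camera(name): name is "scene" or "top"; returns a dict with "image" (480x640x3 uint8, red, green, blue), "intrinsics" (3x3 intrinsics, pixels), "k1" (the pictures are not rectified: a ray, as slopes to the right and down, at radius r is drawn at 1 + k1 r^2 times it, then the intrinsics apply), "world_from_camera" (4x4, takes a point from camera to world coordinates). Camera axes: x right, y down, z forward; pixel columns grow to the right and rows downward; lengths in m; the calibration is good to about 2 mm. A picture is of the moment at which its call begins. There is no depth.
- r.close_job(): hands the job in, once; it reports no verdict.
Trained networks look in a picture, given as the dict that the camera call returned (one of the last four; its "shot" number tells which), for a name from the list of things; names that differ only in an ending like _2 or _b are one class to them, and where a whole thing is asked for, a point or a joint stands for the part that bears it (a point fixed in the world has none). Each returns a list of dicts, best first, with "conf" (0 to 1); they miss things now and then, are a little off and sometimes report something else, mostly with a low value. They report only what shows in the picture. A call takes as long as a camera call.
- r.boxes_of(picture, query): "centre" ([row, column] in pixels, amid what is visible of it).
- r.regions_of(picture, query): "region" (480x640 bool, what is visible of it) and "centre" ([row, column] in pixels, amid what is visible of it).
The state is a dict: "time": time; "joint_positions": joint angles; "joint_vel": joint speeds; "joint_torque": joint torques, N m; "ee_pos": TCP position; "eef_rot": TCP orientation; "ft_force": force on the tool from outside, world axes, zero at the start; "torque": the same for the moment, N m; "width": finger opening in m.
Only numpy, scipy, OpenCV 4.12 (cv2) and the standard library are available. Lean on these libraries where they do the work, as an engineer would, in place of code of your own. Each camera call takes 0.05 s, during which the arm holds its last target.

## Working session

There is one attempt and no reset: what is moved stays moved. The work goes in short steps, Python scripts to look and compute and a tool call to move; the robot and the scene stay as the last step left them, time stands still between calls to the robot, and variables do not carry over. Pictures are saved under pics/ and viewed, and the job is handed in when it is done.

Besides the shell and the picture viewer there is one more tool, called after "Request:" by a JSON object that holds its "fn" and its "kwargs". arm_command: Moves the arm, as the interface text tells. Its arguments: {"type":"object","properties":{"deltas":{"type":"array","items":{"type":"number"}},"hand":{"type":"number"},"grip_force":{"type":"number"}},"required":["deltas"]}

```bash
mkdir -p pics; cat > h.py <<'E'
import numpy as np, cv2, pickle
from bench import r
def snap(n,tag):
    p=r.camera(n); cv2.imwrite(f'pics/{tag}.png',p['image'][:,:,::-1]); return p
def ray(p,rc):
    K=np.array(p['intrinsics']);T=np.array(p['world_from_camera'])
    d=np.array([(rc[1]-K[0,2])/K[0,0],(rc[0]-K[1,2])/K[1,1]]);u=d.copy()
    for _ in range(30): u=d/(1+p['k1']*(u@u))
    return T[:3,3],T[:3,:3]@np.array([u[0],u[1],1])
def atz(p,rc,z):
    o,d=ray(p,rc); return o+d*(z-o[2])/d[2]
def proj(p,X):
    K=np.array(p['intrinsics']);T=np.array(p['world_from_camera'])
    c=T[:3,:3].T@(np.array(X)-T[:3,3]);u=c[:2]/c[2];u=u*(1+p['k1']*(u@u))
    return np.array([K[1,1]*u[1]+K[1,2],K[0,0]*u[0]+K[0,2]])
def tri(p,a,q,b):
    o,d=ray(p,a);e,f=ray(q,b)
    A=np.stack([d,-f],1);s=np.linalg.lstsq(A,e-o,rcond=None)[0]
    return (o+d*s[0]+e+f*s[1])/2,np.linalg.norm(o+d*s[0]-e-f*s[1])
E
python3 - <<'E'
from h import *
np.set_printoptions(precision=4,suppress=True)
s=r.read_state();print(s)
P={n:snap(n,n+'0') for n in('scene','top')}
for n,p in P.items():
    print(n,p['world_from_camera'],p['intrinsics'],p['k1'])
    for q in ['lamp_unit','cover_press','cover_hinge','cover','camera_unit','dust_cap']:
        print(q,[(np.round(b['centre']),round(b['conf'],2)) for b in r.boxes_of(p,q)[:2]])
E
```

```text
{'time': 0.0, 'joint_positions': array([-1.1776,  0.3329, -0.0647,  1.461 ,  0.0216,  1.3499, -0.0885]), 'joint_vel': array([-0.0001,  0.    , -0.0002,  0.0006,  0.0002,  0.0002, -0.0007]), 'joint_torque': array([ -0.0016, -62.3277,   0.0237, -38.9902,  -0.0614,   0.0395,
         0.0001]), 'ee_pos': array([0.2523, 0.5714, 0.2217]), 'eef_rot': array([ 0.5927,  0.3856, -0.3864, -0.5921]), 'ft_force': array([ 0.0233,  0.1574, -0.6889]), 'torque': array([ 0.0408,  0.03  , -0.0369]), 'width': 0.08748302366544145}
scene [[ 0.5259  0.5334 -0.6626  1.2559]
 [ 0.8506 -0.3303  0.4092 -0.435 ]
 [-0.0006 -0.7787 -0.6274  0.7551]
 [ 0.      0.      0.      1.    ]] [[439.1733   0.     315.7052]
 [  0.     439.1733 241.1078]
 [  0.       0.       1.    ]] 0.032035513956217614
lamp_unit [(array([231., 394.]), 0.97)]
cover_press [(array([215., 406.]), 0.6)]
cover_hinge [(array([214., 404.]), 0.65), (array([234., 393.]), 0.39)]
cover [(array([213., 404.]), 0.97)]
camera_unit [(array([301., 232.]), 0.89)]
dust_cap [(array([238., 385.]), 0.55)]
top [[ 0.0117 -0.9934  0.1145  0.358 ]
 [-0.9996 -0.0144 -0.0225  0.0143]
 [ 0.024  -0.1142 -0.9932  1.6571]
 [ 0.      0.      0.      1.    ]] [[581.437    0.     315.4553]
 [  0.     581.437  236.9155]
 [  0.       0.       1.    ]] -0.18936639753036605
lamp_unit [(array([222., 230.]), 0.89)]
cover_press [(array([218., 212.]), 0.73)]
cover_hinge [(array([221., 212.]), 0.64)]
cover [(array([223., 210.]), 0.96)]
camera_unit [(array([232., 388.]), 0.94), (array([215., 377.]), 0.39)]
dust_cap [(array([222., 214.]), 0.62), (array([203., 254.]), 0.46)]
```

View pics/scene0.png

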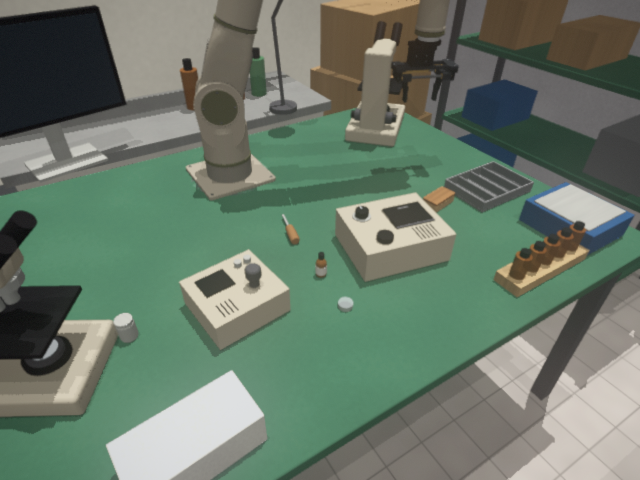

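View pics/top0.png

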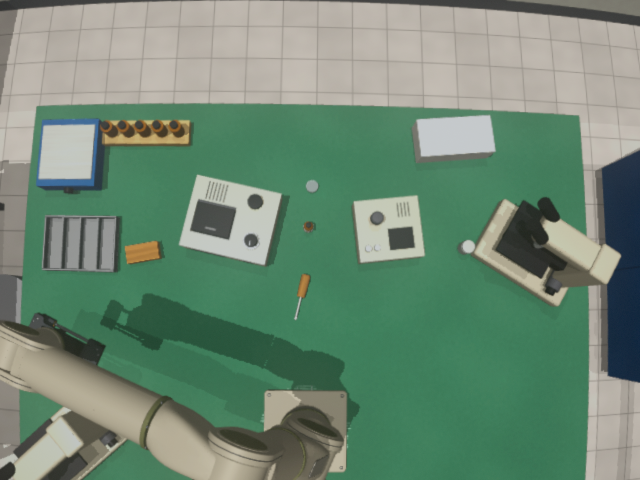

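The top view shows the lamp unit at about (222,230), its black cover near (219,213), vents to the rear at (190,217), the dust cap at (201,255) and the knob at (240,251). Next I measure its pose.

```bash
python3 - <<'E'
from h import *
np.set_printoptions(precision=4,suppress=True)
for n in('scene','top'):
    p=snap(n,n+'1')
    for q,z in(('cover',.096),('lamp_unit',.09)):
        g=r.regions_of(p,q)[0]; m=g['region']; 
        ys,xs=np.nonzero(m); print(n,q,m.sum(),g['conf'],ys.min(),ys.max(),xs.min(),xs.max())
        c=max(cv2.findContours(m.astype(np.uint8),0,1)[0],key=cv2.contourArea)[:,0]
        W=np.array([atz(p,(v,u),z)[:2] for u,v in c])
        rc=cv2.minAreaRect((W*1000).astype(np.float32)); print(rc); print(cv2.boxPoints(rc))
    if n=='top': x0,y0,w,h=170,165,125,110
    else: x0,y0,w,h=320,180,145,105
    cv2.imwrite(f'pics/{n}1c.png',cv2.resize(p['image'][y0:y0+h,x0:x0+w,::-1],None,fx=5,fy=5,interpolation=cv2.INTER_CUBIC))
E
```

```text
scene cover 738 0.63 203 226 384 430
((589.0076904296875, 253.94839477539062), (107.66725158691406, 82.3988265991211), 76.79138946533203)
[[536.5974 210.9529]
 [616.8163 192.125 ]
 [641.418  296.9439]
 [561.199  315.7718]]
scene lamp_unit 7259 0.59 193 281 335 456
((621.3839111328125, 181.92840576171875), (284.565673828125, 280.204833984375), 78.13887786865234)
[[455.028   71.4802]
 [729.2501  13.8868]
 [787.7397 292.3766]
 [513.5177 349.97  ]]
top cover 1028 0.6 202 236 192 233
((582.7354125976562, 260.13958740234375), (105.00007629394531, 76.39305114746094), 77.11624908447266)
[[533.7944 217.4781]
 [608.2642 200.4445]
 [631.6765 302.8011]
 [557.2066 319.8347]]
top lamp_unit 6374 0.61 175 265 179 281
((582.4215698242188, 210.95452880859375), (246.98178100585938, 203.13511657714844), 77.55799865722656)
[[456.6331 112.2467]
 [654.9975  68.481 ]
 [708.21   309.6623]
 [509.8456 353.428 ]]
```

View pics/top1c.png

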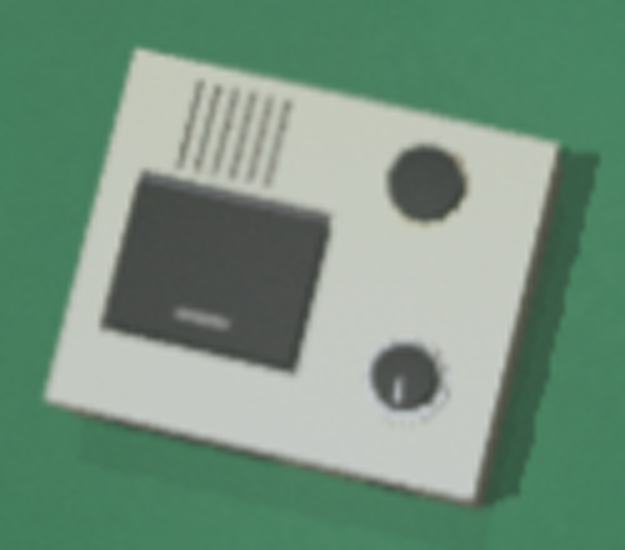

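View pics/scene1c.png

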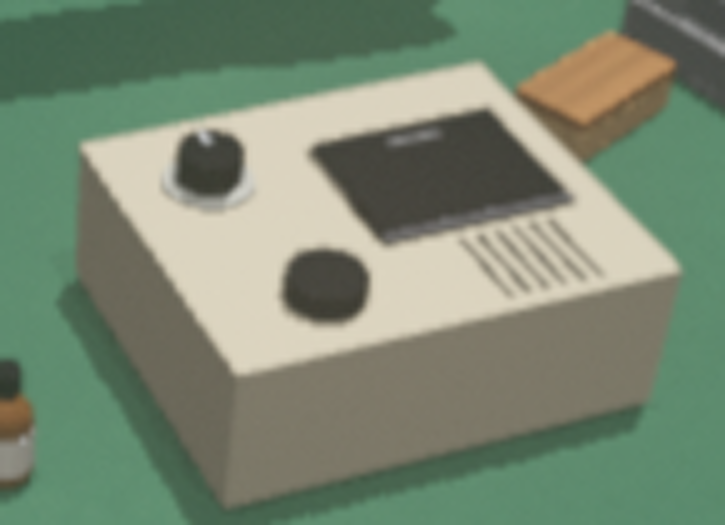

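```bash
python3 - <<'E'
from h import *
from scipy.optimize import least_squares
np.set_printoptions(precision=4,suppress=True)
p={n:r.camera(n) for n in('scene','top')}
off=dict(top=(170,165),scene=(320,180))
C=dict(top=dict(cFL=(103,328),cFR=(295,372),RL=(135,48),RR=(558,143),FR=(480,503),FL=(44,402)),
 scene=dict(cFL=(488,110),cFR=(312,150),FL=(482,62),FR=(80,145),RR=(235,376),RL=(682,270)))
F=lambda n,k:(off[n][1]+(C[n][k][1]+.5)/5-.5,off[n][0]+(C[n][k][0]+.5)/5-.5)
for k in C['top']: print(k,*tri(p['top'],F('top',k),p['scene'],F('scene',k)))
L=dict(RL=(.1,.12,.09),RR=(.1,-.12,.09),FR=(-.1,-.12,.09),FL=(-.1,.12,.09))
def w(x,l):
    c,s=np.cos(x[2]),np.sin(x[2]); return np.array([x[0]+c*l[0]-s*l[1],x[1]+s*l[0]+c*l[1],l[2]])
for ns in (('top',),('scene',),('top','scene')):
    def res(x):
        o=[]
        for n in ns:
            for k in L: o.append(proj(p[n],w(x,L[k]))-F(n,k))
            # cover: front edge, unknown local offsets x[3],x[4]
            for k,sy in(('cFL',.0525),('cFR',-.0525)): o.append(proj(p[n],w(x,(x[3]-.082,x[4]+sy,.096)))-F(n,k))
        return np.concatenate(o)
    s=least_squares(res,[.58,.21,-.2,.0,.05]);x=s.x
    print(ns,x,np.abs(s.fun).max()); 
    print('hinge',w(x,(x[3],x[4],.09)),'press',w(x,(x[3]-.07,x[4],.096)),'button',w(x,(x[3]-.06,x[4],.078)))
E
```

```text
cFL [0.5527 0.3215 0.0899] 0.0019655989359588072
cFR [0.531  0.2165 0.089 ] 0.004593546320403132
RL [0.7086 0.3095 0.0881] 0.00027322090022046617
RR [0.6578 0.0738 0.0887] 0.0005202472696853518
FR [0.4614 0.1148 0.0885] 0.005427405770075383
FL [0.5121 0.3534 0.0878] 0.0027047344369058625
('top',) [ 0.5842  0.2118 -0.2074  0.0276  0.0445] 0.942530500069779
hinge [0.6203 0.2497 0.09  ] press [0.5518 0.2642 0.096 ] button [0.5616 0.2621 0.078 ]
('scene',) [ 0.5871  0.2119 -0.2184  0.0341  0.0424] 0.30223220842475484
hinge [0.6295 0.2459 0.09  ] press [0.5612 0.2611 0.096 ] button [0.571  0.2589 0.078 ]
('top', 'scene') [ 0.5854  0.2122 -0.2121  0.0293  0.0445] 1.7434707927875195
hinge [0.6234 0.2496 0.09  ] press [0.5549 0.2643 0.096 ] button [0.5647 0.2622 0.078 ]
```

```bash
cat >> h.py <<'E'
from scipy.spatial.transform import Rotation as Ro
YAW=-0.2121; HX=np.array([.6245,.2490,.09])
ux=np.array([np.cos(YAW),np.sin(YAW),0]); uy=np.array([-np.sin(YAW),np.cos(YAW),0]); uz=np.array([0,0,1.])
def Rt(t,R0):  # tool leaning toward robot by t deg; y=approach
    t=np.radians(t); a=np.sin(t)*ux-np.cos(t)*uz
    best=None
    for sg in(1,-1):
        x=sg*uy; R=np.stack([x,a,np.cross(x,a)],1)
        an=(Ro.from_matrix(R0).inv()*Ro.from_matrix(R)).magnitude()
        if best is None or an<best[0]: best=(an,R)
    return best[1]
def tcp_for(s,y,z,t,corner=True):
    c=HX-s*ux+y*uy; c=np.array([c[0],c[1],z]); t=np.radians(t)
    return c+(.0095*(np.cos(t)*ux+np.sin(t)*uz) if corner else 0)
def delta(p,R,st=None):
    st=st or r.read_state(); R0=Ro.from_quat(st['eef_rot']).as_matrix()
    return R0.T@(p-st['ee_pos']), np.degrees((Ro.from_matrix(R0).inv()*Ro.from_matrix(R)).as_rotvec())
E
python3 - <<'E'
from h import *
np.set_printoptions(precision=4,suppress=True)
s=r.read_state();R0=Ro.from_quat(s['eef_rot']).as_matrix();print(R0)
for z in(.16,.1): print(delta(tcp_for(.07,0,z,30),Rt(30,R0)),tcp_for(.07,0,z,30))
print(Rt(30,R0))
E
```

```text
[[ 0.4039  0.0001 -0.9148]
 [ 0.9148  0.0001  0.4039]
 [ 0.0001 -1.     -0.    ]]
(array([-0.1575,  0.0578, -0.4102]), array([-29.8937, -11.4017,  -3.0463])) [0.5641 0.262  0.1648]
(array([-0.1575,  0.1178, -0.4102]), array([-29.8937, -11.4017,  -3.0463])) [0.5641 0.262  0.1048]
[[ 0.2105  0.4888 -0.8466]
 [ 0.9776 -0.1053  0.1823]
 [ 0.     -0.866  -0.5   ]]
```

Request:
{"fn": "arm_command", "kwargs": {"deltas": [-0.018,0.005,-0.045,-3.5,-1.3,-0.4,-0.04,0.012,-0.1,-7.5,-2.8,-0.8,-0.063,0.02,-0.158,-11.5,-4.4,-1.2,-0.085,0.03,-0.216,-16,-6,-1.6,-0.107,0.038,-0.274,-20,-7.6,-2,-0.129,0.045,-0.33,-24,-9.2,-2.5,-0.147,0.053,-0.38,-28,-10.6,-2.8,-0.1575,0.0578,-0.41,-29.9,-11.4,-3], "hand": 0}}

```text
time: 2.1
ee_pos: [0.5649, 0.2596, 0.1644]
eef_rot: [0.675, 0.543, -0.314, -0.388]
ft_force: [-0.3, 0.8, 0.3]
width: 0.0151
```

```bash
python3 - <<'E'
from h import *
np.set_printoptions(precision=4,suppress=True)
for n in('scene','top'): p=snap(n,n+'2')
s=r.read_state();print(s['time'],s['ee_pos'],s['eef_rot'],s['ft_force'],s['width'])
R0=Ro.from_quat(s['eef_rot']).as_matrix()
for z in(.105,.096): print(delta(tcp_for(.07,0,z,30),Rt(30,R0)))
E
```

```text
2.2 [0.5652 0.2581 0.1639] [ 0.6756  0.542  -0.3141 -0.3888] [ 0.4079 -0.8119  0.0273] 0.007437837075843687
(array([0.0037, 0.046 , 0.0287]), array([ 0.0204, -0.1547, -0.2825]))
(array([0.0038, 0.0538, 0.0332]), array([ 0.0204, -0.1547, -0.2825]))
```

View pics/scene2.png

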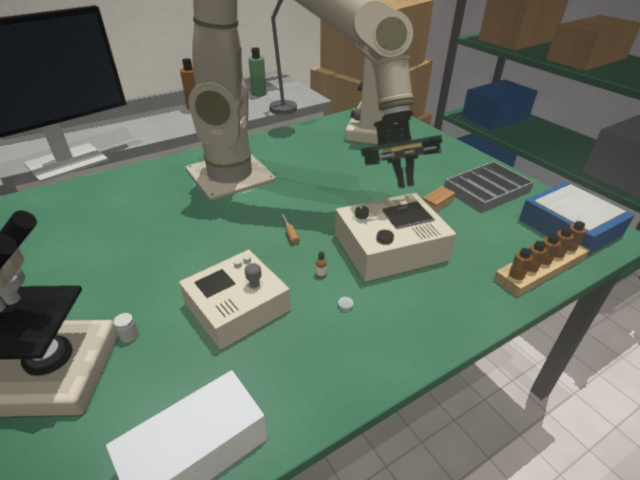

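View pics/top2.png

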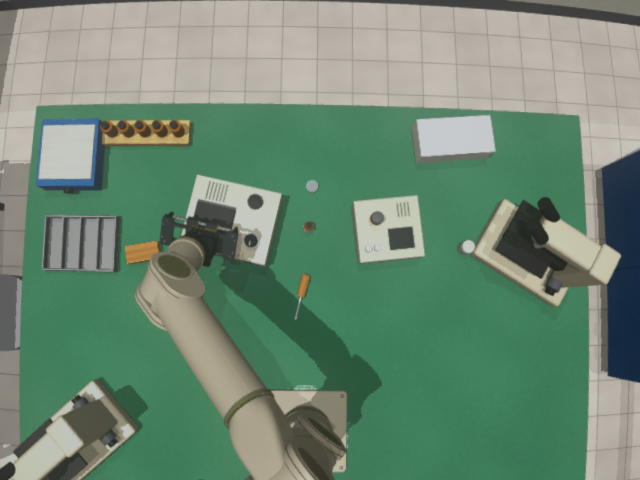

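Fingers hover over the cover's front part (gripper wide side runs across the unit). I'm pressing now.

Request:
{"fn": "arm_command", "kwargs": {"deltas": [0.002,0.02,0.012,0,0,0,0.0037,0.04,0.025,0,0,0,0.0037,0.0503,0.0312,0,0,0,0.0037,0.0503,0.0312,0,0,0]}}

```text
time: 2.7
ee_pos: [0.5624, 0.2662, 0.1052]
eef_rot: [0.674, 0.544, -0.315, -0.389]
ft_force: [-0.5, -0.0, 0.3]
width: 0.0005
```

Request:
{"fn": "arm_command", "kwargs": {"deltas": [0,0.002,0.001,0,0,0,0,0.004,0.002,0,0,0,0,0.005,0.003,0,0,0]}}

```text
time: 3.08
ee_pos: [0.5632, 0.2664, 0.1004]
eef_rot: [0.674, 0.544, -0.314, -0.389]
ft_force: [-0.1, -0.0, 2.2]
width: 0.0004
```

Request:
{"fn": "arm_command", "kwargs": {"deltas": [0,0.0013,0.0008,0,0,0,0,0.0026,0.0015,0,0,0,0,0.0039,0.0022,0,0,0,0,0.0048,0.0028,0,0,0,0,0.0048,0.0028,0,0,0]}}

```text
time: 3.7
ee_pos: [0.5629, 0.2663, 0.0945]
eef_rot: [0.674, 0.544, -0.314, -0.389]
ft_force: [-0.5, 0.9, 4.0]
width: 0.0008
```

Request:
{"fn": "arm_command", "kwargs": {"deltas": [0,0.0009,0.0005,0,0,0,0,0.0013,0.0008,0,0,0]}}

```text
time: 3.95
ee_pos: [0.5632, 0.2664, 0.0939]
eef_rot: [0.674, 0.544, -0.314, -0.389]
ft_force: [-6.1, -1.3, 16.5]
width: 0.0003
```

Hard stop reached, so the latch was pressed in fully. Retreating.

Request:
{"fn": "arm_command", "kwargs": {"deltas": [0,-0.012,-0.007,0,0,0,0,-0.045,-0.015,0,0,0,0,-0.085,-0.01,0,0,0,0,-0.13,0,0,0,0,0,-0.16,0,0,0,0,0,-0.17,0,0,0,0,0,-0.17,0,0,0,0,0,-0.17,0,0,0,0]}}

```text
time: 4.95
ee_pos: [0.4798, 0.2832, 0.2385]
eef_rot: [0.674, 0.543, -0.315, -0.389]
ft_force: [-0.1, -0.1, -0.0]
width: 0.0008
```

Request:
{"fn": "arm_command", "kwargs": {"deltas": [0,0,0,0,0,0,0,0,0,0,0,0,0,0,0,0,0,0,0,0,0,0,0,0,0,0,0,0,0,0,0,0,0,0,0,0,0,0,0,0,0,0,0,0,0,0,0,0]}}

```text
time: 5.95
ee_pos: [0.4796, 0.2841, 0.2399]
eef_rot: [0.674, 0.544, -0.314, -0.389]
ft_force: [0.0, -0.6, 0.4]
width: 0.0003
```

```bash
python3 - <<'E'
from h import *
np.set_printoptions(precision=4,suppress=True)
for n in('scene','top'):
    p=snap(n,n+'3')
    for q in ('button_top','cover'):
        print(n,q,[(np.round(b['centre'],1),round(b['conf'],2)) for b in r.boxes_of(p,q)[:3]])
    if n=='top': x0,y0,w,h=170,165,125,110
    else: x0,y0,w,h=320,170,145,105
    cv2.imwrite(f'pics/{n}3c.png',cv2.resize(p['image'][y0:y0+h,x0:x0+w,::-1],None,fx=5,fy=5,interpolation=cv2.INTER_CUBIC))
s=r.read_state();print(s['time'],s['ee_pos'],s['eef_rot'],s['ft_force'],s['width'])
E
```

```text
scene button_top [(array([266.7, 320.5]), 0.61)]
scene cover [(array([205.7, 416.3]), 0.85)]
top button_top []
top cover [(array([207.6, 201.3]), 0.58), (array([203.7, 257.4]), 0.44)]
6.25 [0.4796 0.2841 0.2399] [ 0.674   0.5438 -0.3144 -0.3888] [-0.3519  0.1527  0.5932] 0.0001982313699415159
```

View pics/scene3c.png

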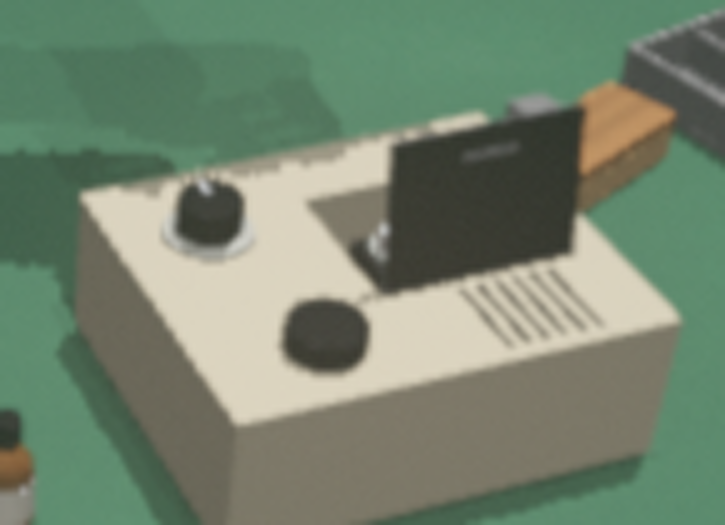

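View pics/top3c.png

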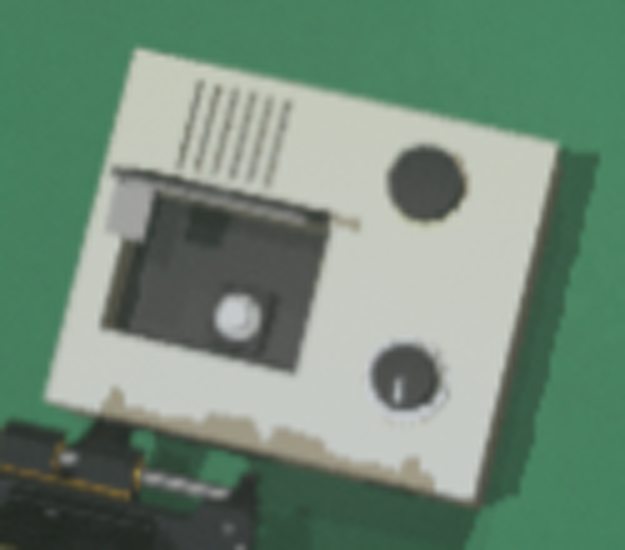

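Cover stands open; in the top view the button is at crop (237,317), i.e. full-image (228,217); the grey tongue is up at the left.

```bash
python3 - <<'E'
from h import *
np.set_printoptions(precision=4,suppress=True)
p=r.camera('top');q=r.camera('scene')
f=lambda o,c:(o[1]+(c[1]+.5)/5-.5,o[0]+(c[0]+.5)/5-.5)
b=atz(p,f((170,165),(238,317)),.078);print('top z.078',b)
# collar/button image in both: project
for n,X in(('top',b),): print(proj(q,X),(proj(q,X)-np.array([170,320])+.5)*5)
l=b-HX;print('local',l@ux,l@uy)
print('scene-left of button est', atz(q,f((320,170),(372,243)),.078))
g=r.regions_of(p,'button_top');print([(x['conf'],x['centre']) for x in g])
s=r.read_state();R0=Ro.from_quat(s['eef_rot']).as_matrix()
y=l@uy
for z in(.12,.082): print(delta(tcp_for(.063,y,z,30),Rt(30,R0)),tcp_for(.063,y,z,30))
E
```

```text
top z.078 [0.5607 0.2484 0.078 ]
[214.9466 397.2663] [227.2331 388.8315]
local -0.062245611277306274 -0.014028232057055005
scene-left of button est [0.5676 0.2316 0.078 ]
[(0.52, [231.4, 388.8])]
(array([-0.0177,  0.1469, -0.0241]), array([-0.0009,  0.0099, -0.0514])) [0.568  0.2468 0.1247]
(array([-0.0177,  0.1798, -0.0051]), array([-0.0009,  0.0099, -0.0514])) [0.568  0.2468 0.0868]
```

```bash
python3 - <<'E'
from h import *
np.set_printoptions(precision=4,suppress=True)
s=r.read_state();R0=Ro.from_quat(s['eef_rot']).as_matrix()
for z in(.12,.084,.078,.072): print(z,delta(tcp_for(.061,-.0145,z,30),Rt(30,R0))[0],tcp_for(.061,-.0145,z,30))
print(R0)
E
```

```text
0.12 [-0.0182  0.1479 -0.0258] [0.5699 0.2459 0.1247]
0.084 [-0.0181  0.179  -0.0078] [0.5699 0.2459 0.0888]
0.078 [-0.0181  0.1842 -0.0048] [0.5699 0.2459 0.0828]
0.072 [-0.0181  0.1894 -0.0018] [0.5699 0.2459 0.0767]
[[ 0.2108  0.4886 -0.8467]
 [ 0.9775 -0.1061  0.1821]
 [-0.0009 -0.866  -0.5   ]]
```

Request:
{"fn": "arm_command", "kwargs": {"deltas": [-0.005,0.03,-0.006,0,0,0,-0.01,0.07,-0.013,0,0,0,-0.015,0.11,-0.02,0,0,0,-0.0182,0.138,-0.025,0,0,0,-0.0182,0.148,-0.0258,0,0,0,-0.0182,0.165,-0.016,0,0,0,-0.0182,0.179,-0.008,0,0,0,-0.0182,0.179,-0.008,0,0,0]}}

```text
time: 7.4
ee_pos: [0.5692, 0.2459, 0.088]
eef_rot: [0.674, 0.544, -0.315, -0.389]
ft_force: [-0.3, 1.0, 1.3]
width: 0.0006
```

Request:
{"fn": "arm_command", "kwargs": {"deltas": [0,0.002,0.001,0,0,0,0,0.004,0.0023,0,0,0,0,0.0052,0.003,0,0,0,0,0.0052,0.003,0,0,0]}}

```text
time: 7.9
ee_pos: [0.5702, 0.246, 0.0832]
eef_rot: [0.674, 0.544, -0.314, -0.389]
ft_force: [-0.2, -0.3, 0.7]
width: 0.0006
```

Request:
{"fn": "arm_command", "kwargs": {"deltas": [0,0.0018,0.001,0,0,0,0,0.0026,0.0015,0,0,0,0,0.0026,0.0015,0,0,0]}}

```text
time: 8.28
ee_pos: [0.5701, 0.246, 0.08]
eef_rot: [0.674, 0.544, -0.314, -0.389]
ft_force: [0.0, 1.5, 1.6]
width: 0.0003
```

Request:
{"fn": "arm_command", "kwargs": {"deltas": [0,0.0013,0.0008,0,0,0,0,0.0026,0.0015,0,0,0,0,0.0026,0.0015,0,0,0]}}

```text
time: 8.65
ee_pos: [0.5702, 0.246, 0.077]
eef_rot: [0.674, 0.544, -0.314, -0.389]
ft_force: [0.8, 0.7, 2.6]
width: 0.0002
```

Request:
{"fn": "arm_command", "kwargs": {"deltas": [0,0.0009,0.0005,0,0,0,0,0.0013,0.0008,0,0,0]}}

```text
time: 8.9
ee_pos: [0.5704, 0.2462, 0.0763]
eef_rot: [0.674, 0.544, -0.314, -0.389]
ft_force: [-4.9, -1.5, 13.1]
width: 0.0007
```

Request:
{"fn": "arm_command", "kwargs": {"deltas": [0,0.0005,0.0003,0,0,0,0,0.0005,0.0003,0,0,0]}}

```text
time: 9.15
ee_pos: [0.5705, 0.2462, 0.0761]
eef_rot: [0.674, 0.544, -0.314, -0.389]
ft_force: [-6.8, -2.2, 16.7]
width: 0.0005
```

Request:
{"fn": "arm_command", "kwargs": {"deltas": [0,-0.025,-0.015,0,0,0,0,-0.06,-0.015,0,0,0,0,-0.1,-0.01,0,0,0,0,-0.14,0,0,0,0,0,-0.18,0,0,0,0,0,-0.19,0,0,0,0,0,-0.19,0,0,0,0]}}

```text
time: 10.02
ee_pos: [0.4771, 0.2659, 0.239]
eef_rot: [0.674, 0.544, -0.314, -0.389]
ft_force: [0.7, -0.3, -0.8]
width: 0.0004
```

```bash
python3 - <<'E'
from h import *
np.set_printoptions(precision=4,suppress=True)
for n in('scene','top'):
    p=snap(n,n+'4')
    if n=='top': x0,y0,w,h=170,165,125,110
    else: x0,y0,w,h=320,170,145,105
    cv2.imwrite(f'pics/{n}4c.png',cv2.resize(p['image'][y0:y0+h,x0:x0+w,::-1],None,fx=5,fy=5,interpolation=cv2.INTER_CUBIC))
    if n=='top':
        a=cv2.imread('pics/top3.png')[218:240,205:232];b=cv2.imread('pics/top4.png')[218:240,205:232]
        cv2.imwrite('pics/cmp4.png',cv2.resize(np.hstack([a,b]),None,fx=12,fy=12,interpolation=cv2.INTER_CUBIC))
s=r.read_state();print(s['time'],s['ee_pos'],s['ft_force'])
E
```

```text
10.125 [0.4772 0.2651 0.2378] [-0.3369 -0.4172 -0.9742]
```

View pics/cmp4.png

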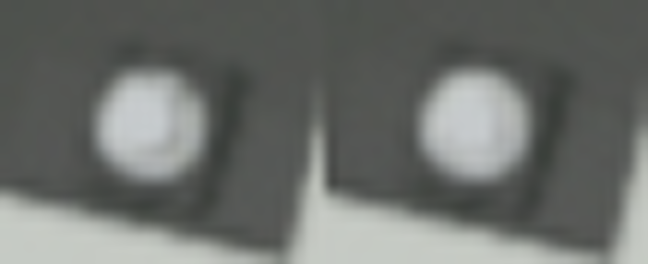

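View pics/scene4c.png

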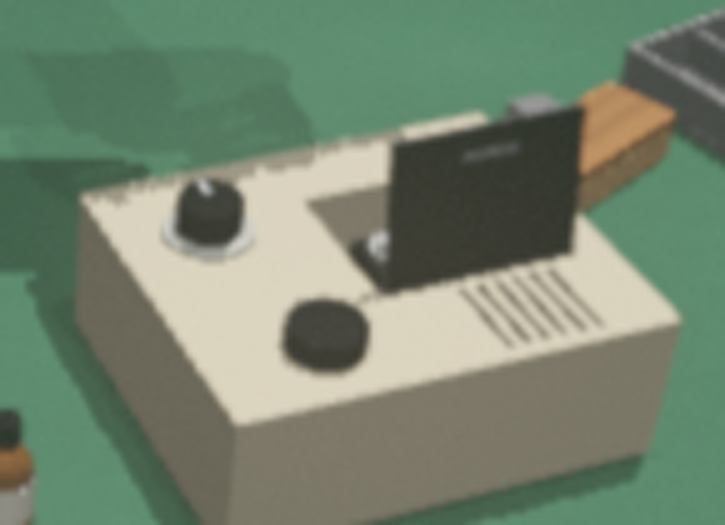

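View pics/top4c.png

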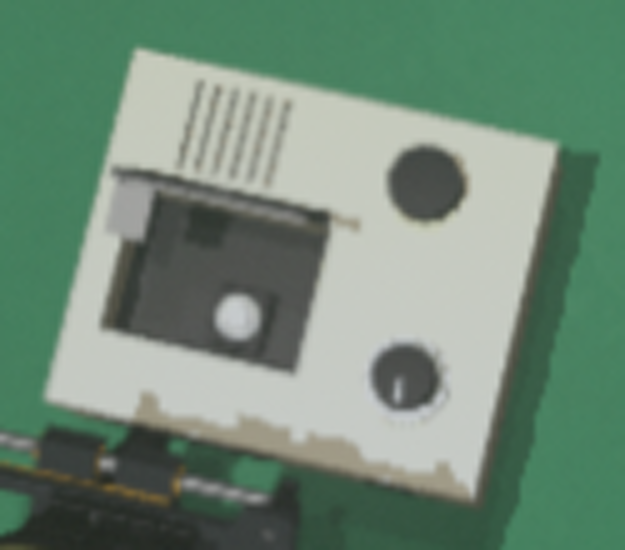

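```bash
python3 - <<'E'
from h import *
np.set_printoptions(precision=4,suppress=True)
s=r.read_state();R0=Ro.from_quat(s['eef_rot']).as_matrix()
T=8;R=Rt(T,R0)
print(s['ee_pos'])
for a,z in((.09,.33),(-.04,.33),(-.04,.155)):
    print(a,z,*delta(tcp_for(a,0,z,T),R))
st=dict(ee_pos=tcp_for(-.04,0,.155,T),eef_rot=Ro.from_matrix(R).as_quat())
for th in np.r_[1.45:-.01:-.15,0,-.04,-.085]:
    sp=.068*np.cos(th)-.006*np.sin(th); z=.09+.068*np.sin(th)+.006*np.cos(th)
    print(round(th,2),tcp_for(sp,0,z,T),delta(tcp_for(sp,0,z,T),R,st)[0])
E
```

```text
[0.4772 0.2651 0.2378]
0.09 0.33 [ 0.0151 -0.0478 -0.1046] [21.9399 -0.0164 -0.177 ]
-0.04 0.33 [ 0.0152  0.0171 -0.2172] [21.9399 -0.0164 -0.177 ]
-0.04 0.155 [ 0.0157  0.1688 -0.1299] [21.9399 -0.0164 -0.177 ]
1.45 [0.6315 0.2475 0.1595] [ 0.     -0.0091  0.0414]
1.3 [0.6216 0.2496 0.1584] [ 0.     -0.0094  0.0516]
1.15 [0.6119 0.2517 0.1558] [ 0.     -0.0082  0.0618]
1.0 [0.6027 0.2537 0.1518] [-0.     -0.0055  0.0716]
0.85 [0.5942 0.2555 0.1464] [-0.     -0.0013  0.081 ]
0.7 [0.5866 0.2572 0.1397] [-0.      0.0042  0.0896]
0.55 [0.5801 0.2586 0.132 ] [-0.      0.0109  0.0973]
0.4 [0.5748 0.2597 0.1233] [-0.      0.0187  0.1039]
0.25 [0.5707 0.2606 0.114 ] [0.     0.0274 0.1093]
0.1 [0.5681 0.2611 0.1041] [-0.      0.0368  0.1133]
0.0 [0.5672 0.2613 0.0973] [-0.      0.0434  0.1152]
-0.04 [0.567  0.2614 0.0946] [0.     0.0461 0.1157]
-0.08 [0.567  0.2614 0.0915] [-0.      0.0491  0.1162]
```

Request:
{"fn": "arm_command", "kwargs": {"deltas": [0.002,-0.03,-0.025,2,0,0,0.004,-0.045,-0.06,5,0,0,0.007,-0.04,-0.1,9,0,0,0.01,-0.025,-0.14,14,0,0,0.013,-0.008,-0.175,18,0,0,0.015,0.01,-0.205,21,0,0,0.0152,0.017,-0.217,22,0,-0.2,0.0152,0.017,-0.217,22,0,-0.2]}}

```text
time: 11.12
ee_pos: [0.6736, 0.2375, 0.3301]
eef_rot: [0.588, 0.473, -0.412, -0.511]
ft_force: [-0.0, 0.9, -0.2]
width: 0.0003
```

```bash
python3 - <<'E'
from h import *
np.set_printoptions(precision=4,suppress=True)
s=r.read_state();R0=Ro.from_quat(s['eef_rot']).as_matrix()
print(s['time'],s['ee_pos'],delta(tcp_for(-.04,0,.155,8),Rt(8,R0)))
E
```

```text
11.125 [0.6736 0.2375 0.3301] (array([0.0011, 0.172 , 0.0249]), array([-0.1029, -0.1413, -0.0976]))
```

Request:
{"fn": "arm_command", "kwargs": {"deltas": [0,0.03,0.004,0,0,0,0,0.075,0.011,0,0,0,0.001,0.12,0.017,0,0,0,0.001,0.155,0.022,0,0,0,0.001,0.172,0.025,0,0,0,0.001,0.172,0.025,0,0,0]}}

```text
time: 11.88
ee_pos: [0.671, 0.2413, 0.1585]
eef_rot: [0.586, 0.475, -0.412, -0.511]
ft_force: [0.9, -0.2, 0.6]
width: 0.0005
```

```bash
python3 - <<'E'
from h import *
p=snap('scene','scene5');s=r.read_state();print(s['time'],s['ee_pos'],s['ft_force'])
E
```

```text
11.925 [0.67192189 0.24140295 0.16012451] [ 0.47339877 -0.36718232  1.48764055]
```

View pics/scene5.png

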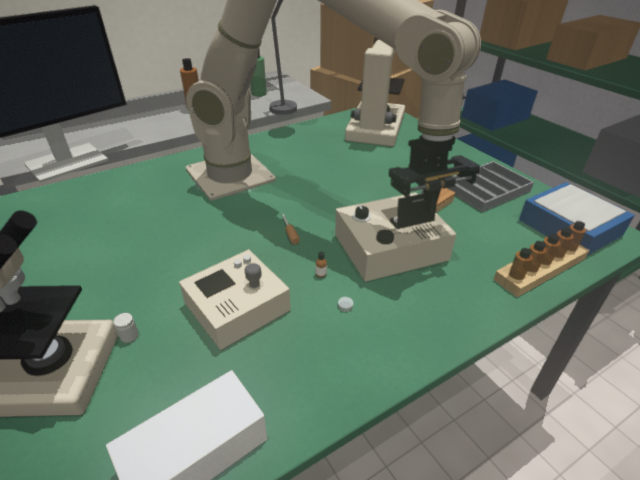

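```bash
python3 - <<'E'
from h import *
p=r.camera('scene')
a=p['image'][130:270,340:500,::-1]
a=np.clip(a.astype(float)*1.8,0,255).astype(np.uint8)
cv2.imwrite('pics/s5c.png',cv2.resize(a,None,fx=4,fy=4,interpolation=cv2.INTER_CUBIC))
s=r.read_state();print(s['time'],s['ee_pos'],(proj(p,s['ee_pos'])-[130,340])*4, (proj(p,HX-[0,0,0])-[130,340])*4)
E
```

```text
11.975 [0.6724487  0.24148101 0.16100023] [321.96486607 359.86202303] [373.71182825 297.44337025]
```

View pics/s5c.png

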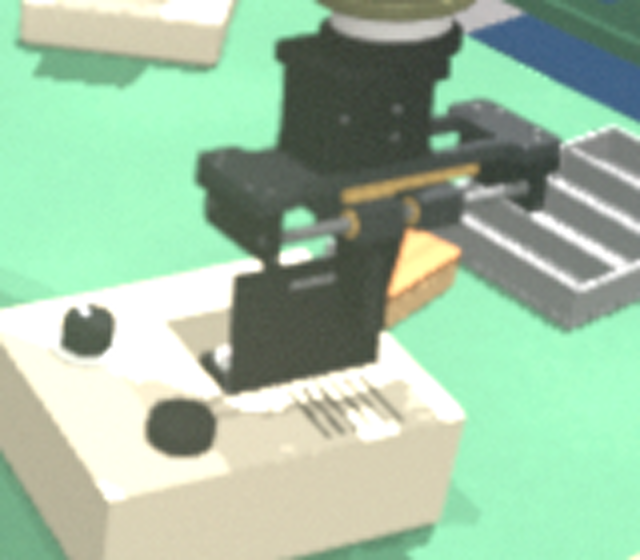

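Request:
{"fn": "arm_command", "kwargs": {"deltas": [0,0,0,0,0,0,0,0,0,0,0,0]}}

```text
time: 12.22
ee_pos: [0.6723, 0.2412, 0.1604]
eef_rot: [0.587, 0.476, -0.411, -0.511]
ft_force: [-0.5, -0.3, -0.4]
width: 0.0006
```

```bash
python3 - <<'E'
from h import *
np.set_printoptions(precision=4,suppress=True)
T=8
s=r.read_state();R0=Ro.from_quat(s['eef_rot']).as_matrix();R=Rt(T,R0)
print(s['time'],s['ee_pos'],s['ft_force'])
for th in np.r_[1.5,1.4,1.2,1,.8,.6,.4,.2,0,-.085]:
    sp=.068*np.cos(th)-.006*np.sin(th); z=.09+.068*np.sin(th)+.006*np.cos(th)
    print(round(th,2),*delta(tcp_for(sp,0,z,T),R))
E
```

```text
12.225 [0.6723 0.2412 0.1604] [-0.4518 -0.3479 -0.395 ]
1.5 [-0.0024 -0.0045  0.0376] [0.0694 0.0135 0.202 ]
1.4 [-0.0024 -0.0052  0.0443] [0.0694 0.0135 0.202 ]
1.2 [-0.0024 -0.0047  0.058 ] [0.0694 0.0135 0.202 ]
1.0 [-0.0024 -0.0014  0.0712] [0.0694 0.0135 0.202 ]
0.8 [-0.0025  0.0044  0.0835] [0.0694 0.0135 0.202 ]
0.6 [-0.0025  0.0126  0.0944] [0.0694 0.0135 0.202 ]
0.4 [-0.0025  0.0228  0.1035] [0.0694 0.0135 0.202 ]
0.2 [-0.0026  0.0345  0.1104] [0.0694 0.0135 0.202 ]
0.0 [-0.0026  0.0474  0.1148] [0.0694 0.0135 0.202 ]
-0.08 [-0.0026  0.0531  0.1159] [0.0694 0.0135 0.202 ]
```

Request:
{"fn": "arm_command", "kwargs": {"deltas": [-0.001,-0.002,0.015,0,0,0,-0.002,-0.004,0.03,0,0,0,-0.0024,-0.005,0.0376,0,0,0,-0.0024,-0.005,0.0443,0,0,0,-0.0024,-0.005,0.051,0,0,0,-0.0024,-0.0047,0.058,0,0,0,-0.0024,-0.003,0.0645,0,0,0,-0.0024,-0.0014,0.071,0,0,0]}}

```text
time: 13.22
ee_pos: [0.6021, 0.2536, 0.1505]
eef_rot: [0.586, 0.475, -0.412, -0.511]
ft_force: [2.0, -0.7, 0.0]
width: 0.0005
```

```bash
python3 - <<'E'
from h import *
np.set_printoptions(precision=4,suppress=True)
T=8
p=r.camera('scene')
a=p['image'][130:270,340:500,::-1]
a=np.clip(a.astype(float)*1.8,0,255).astype(np.uint8)
cv2.imwrite('pics/s6c.png',cv2.resize(a,None,fx=4,fy=4,interpolation=cv2.INTER_CUBIC))
s=r.read_state();R0=Ro.from_quat(s['eef_rot']).as_matrix();R=Rt(T,R0)
print(s['time'],s['ee_pos'],s['ft_force'])
for th in np.r_[1,.9,.8,.7,.6,.5,.4,.3,.2,.1,0,-.085]:
    sp=.068*np.cos(th)-.006*np.sin(th); z=.09+.068*np.sin(th)+.006*np.cos(th)
    print(round(th,2),delta(tcp_for(sp,0,z,T),R)[0])
E
```

```text
13.275 [0.6012 0.2539 0.1501] [0.9604 0.2093 0.1151]
1.0 [ 0.0002 -0.0015 -0.0017]
0.9 [0.0002 0.0012 0.0046]
0.8 [0.0002 0.0044 0.0106]
0.7 [0.0002 0.0082 0.0162]
0.6 [0.0002 0.0126 0.0215]
0.5 [0.0001 0.0174 0.0262]
0.4 [0.0001 0.0228 0.0305]
0.3 [0.0001 0.0285 0.0342]
0.2 [0.0001 0.0346 0.0374]
0.1 [0.0001 0.0409 0.0399]
0.0 [0.0001 0.0475 0.0417]
-0.08 [0.0001 0.0532 0.0428]
```

View pics/s6c.png

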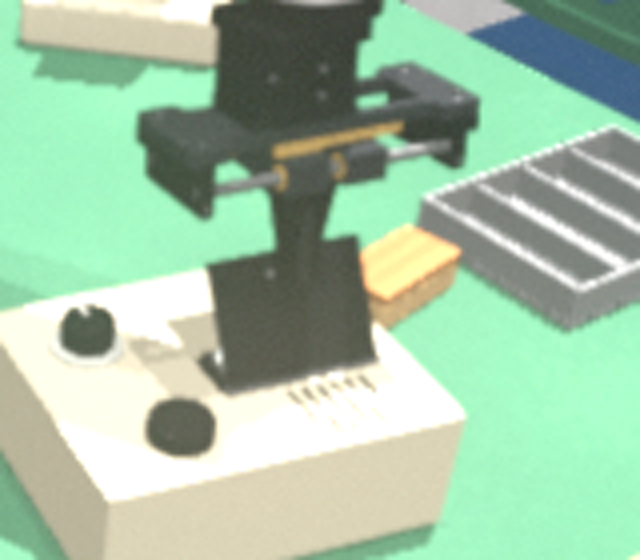

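The cover is following the fingertips, leaning at about 1 rad. I continue the arc.

Request:
{"fn": "arm_command", "kwargs": {"deltas": [0,0.0012,0.0046,0,0,0,0,0.0044,0.0106,0,0,0,0,0.0082,0.0162,0,0,0,0,0.0126,0.0215,0,0,0,0,0.0174,0.0262,0,0,0,0,0.0228,0.0305,0,0,0,0,0.0285,0.0342,0,0,0,0,0.0346,0.0374,0,0,0]}}

```text
time: 14.28
ee_pos: [0.5708, 0.2605, 0.1111]
eef_rot: [0.586, 0.475, -0.412, -0.511]
ft_force: [0.6, -1.1, 3.4]
width: 0.0007
```

```bash
python3 - <<'E'
from h import *
np.set_printoptions(precision=4,suppress=True)
T=8
p=r.camera('scene')
a=p['image'][130:270,340:500,::-1]
a=np.clip(a.astype(float)*1.8,0,255).astype(np.uint8)
cv2.imwrite('pics/s7c.png',cv2.resize(a,None,fx=4,fy=4,interpolation=cv2.INTER_CUBIC))
s=r.read_state();R0=Ro.from_quat(s['eef_rot']).as_matrix();R=Rt(T,R0)
print(s['time'],s['ee_pos'],s['ft_force'])
for th in np.r_[.2,.15,.1,.05,0,-.03,-.06,-.085]:
    sp=.068*np.cos(th)-.006*np.sin(th); z=.09+.068*np.sin(th)+.006*np.cos(th)
    print(round(th,3),delta(tcp_for(sp,0,z,T),R)[0])
E
```

```text
14.325 [0.5702 0.2604 0.1101] [ 1.1275 -0.3454  0.9012]
0.2 [ 0.0002 -0.0007  0.0005]
0.15 [0.0002 0.0025 0.0018]
0.1 [0.0002 0.0057 0.003 ]
0.05 [0.0002 0.0089 0.004 ]
0.0 [0.0002 0.0122 0.0049]
-0.03 [0.0002 0.0142 0.0053]
-0.06 [0.0002 0.0162 0.0057]
-0.085 [0.0002 0.0179 0.0059]
```

View pics/s7c.png

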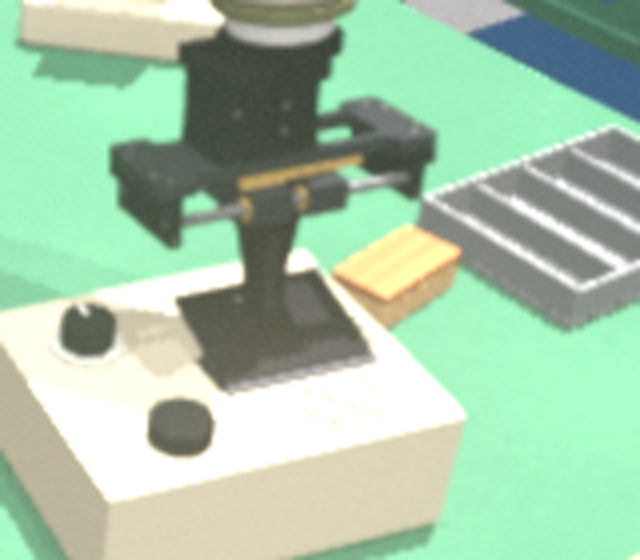

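The cover is nearly shut with the finger near its front edge. Now for the final push.

Request:
{"fn": "arm_command", "kwargs": {"deltas": [0,0.0025,0.0018,0,0,0,0,0.0057,0.003,0,0,0,0,0.0089,0.004,0,0,0,0,0.0122,0.0049,0,0,0,0,0.0142,0.005,0,0,0,0,0.0162,0.005,0,0,0,0,0.0179,0.005,0,0,0,0,0.0179,0.005,0,0,0]}}

```text
time: 15.32
ee_pos: [0.5681, 0.2612, 0.0925]
eef_rot: [0.586, 0.475, -0.412, -0.511]
ft_force: [-2.4, -0.2, 2.7]
width: 0.0003
```

Request:
{"fn": "arm_command", "kwargs": {"deltas": [0,0.001,0,0,0,0,0,0.002,0,0,0,0,0,0.002,0,0,0,0]}}

```text
time: 15.7
ee_pos: [0.5687, 0.2612, 0.0916]
eef_rot: [0.586, 0.475, -0.412, -0.511]
ft_force: [-6.3, 0.3, 8.0]
width: 0.0007
```

Request:
{"fn": "arm_command", "kwargs": {"deltas": [0,0.001,0,0,0,0,0,0.001,0,0,0,0]}}

```text
time: 15.95
ee_pos: [0.5687, 0.2613, 0.0914]
eef_rot: [0.586, 0.475, -0.412, -0.511]
ft_force: [-10.5, -2.9, 16.2]
width: 0.0006
```

Request:
{"fn": "arm_command", "kwargs": {"deltas": [0,-0.004,0,0,0,0,0,-0.015,0,0,0,0,0,-0.05,0,0,0,0,0,-0.1,0.02,0,0,0,0,-0.13,0.05,0,0,0,0,-0.15,0.08,0,0,0,0,-0.16,0.1,0,0,0,0,-0.16,0.1,0,0,0]}}

```text
time: 16.95
ee_pos: [0.4496, 0.2869, 0.2356]
eef_rot: [0.586, 0.476, -0.412, -0.511]
ft_force: [-0.4, -0.3, 0.6]
width: 0.0011
```

Request:
{"fn": "arm_command", "kwargs": {"deltas": [0,0,0,0,0,0,0,0,0,0,0,0,0,0,0,0,0,0,0,0,0,0,0,0,0,0,0,0,0,0,0,0,0,0,0,0,0,0,0,0,0,0,0,0,0,0,0,0]}}

```text
time: 17.95
ee_pos: [0.4503, 0.286, 0.2344]
eef_rot: [0.586, 0.475, -0.412, -0.511]
ft_force: [0.6, 0.3, -0.5]
width: 0.0005
```

```bash
python3 - <<'E'
from h import *
for n in('scene','top'):
    p=snap(n,n+'8')
    x0,y0,w,h=(170,165,125,110) if n=='top' else (320,170,145,105)
    a=cv2.imread(f'pics/{n}8.png')[y0:y0+h,x0:x0+w];b=cv2.imread(f'pics/{n}1.png')[y0:y0+h,x0:x0+w]
    cv2.imwrite(f'pics/{n}8c.png',cv2.resize(np.hstack([b,a]),None,fx=2.75,fy=2.75,interpolation=cv2.INTER_CUBIC))
s=r.read_state();print(s['time'],s['ee_pos'],s['ft_force'])
E
```

```text
18.05 [0.45023172 0.28601846 0.23444681] [ 0.78542952 -0.34119357 -0.46241003]
```

View pics/scene8c.png

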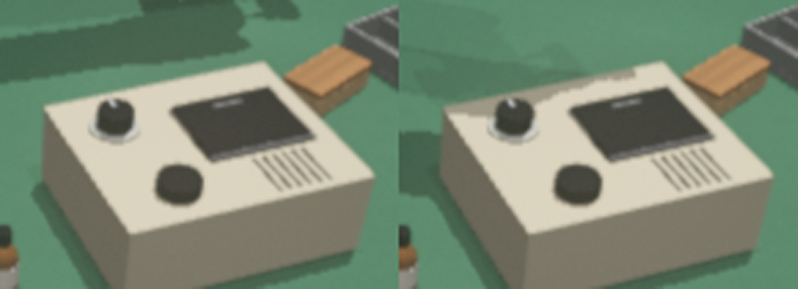

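View pics/top8c.png

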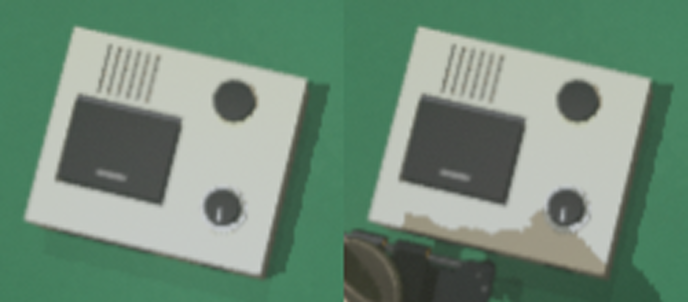

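View pics/scene8.png

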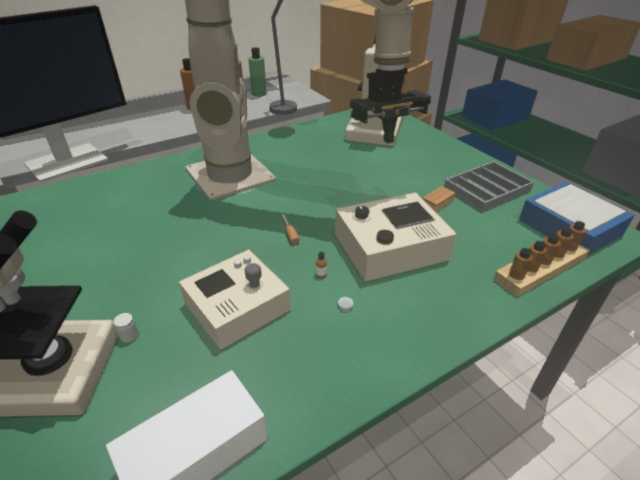

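The cover looks the same as when latched at the start, and the loose things haven't moved. I'll wait a moment more, recheck, then hand in.

Request:
{"fn": "arm_command", "kwargs": {"deltas": [0,0,0,0,0,0,0,0,0,0,0,0,0,0,0,0,0,0,0,0,0,0,0,0,0,0,0,0,0,0,0,0,0,0,0,0,0,0,0,0,0,0,0,0,0,0,0,0]}}

```text
time: 19.05
ee_pos: [0.4503, 0.286, 0.2345]
eef_rot: [0.586, 0.475, -0.412, -0.511]
ft_force: [-0.6, -0.4, -0.4]
width: 0.0006
```

```bash
python3 - <<'E'
from h import *
p=snap('scene','scene9');a=cv2.imread('pics/scene8.png').astype(int);b=cv2.imread('pics/scene9.png').astype(int);c=cv2.imread('pics/scene1.png').astype(int)
sl=np.s_[195:240,375:440]
d1=abs(a-b)[sl].max();d2=abs(c-b)[sl];print(d1,d2.mean(),d2.max())
if d1<40: print(r.close_job())
E
```

```text
4 2.953162393162393 62
the job is handed in; nothing more can be done
None
```

The breaker reset is done and the job is handed in at about 19 s, well inside the 58 s limit. With the shut fingertips I pressed the cover near its front edge and it popped open. I then pressed the reset button in and pushed the cover down past its catch.

**Checks:**
- **Cover opening:** both cameras showed it standing fully open after the press, which met the hard stop at 16 N.
- **Button:** the tip went to about z = 0.072, which is the height given for fully in. It stopped there at 17 N, and afterwards the button looked sunk in its collar. Only that height, the force and the top picture show this; its travel cannot be read directly.
- **Cover closing:** the push down met the hard stop at 16 N. About 1 s and 2 s after I let go, the cover was still shut and matched the first picture, apart from the arm's shadow.
- **Surroundings:** in the last scene picture the loose things I could see were where they started. The robot was clear of everything.

**Disagreement:** the two cameras differed by 5 to 9 mm in x at the cover and button. I aimed between them, and the contact heights fitted the given dimensions to about 1 mm.

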